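# Index the sample carousel to the next hole

## Robot

A 7-joint arm with a two-finger parallel gripper is mounted at the origin on the work surface. World frame = base frame: x ahead of the robot, y to its left, z up, the work surface at z = 0. Lengths are in m, angles in rad, forces in N, time in s.
With the tool pointing down it reaches from about 0.35 to 0.9 m from the base axis. Payload 19.9 kg.
Tool frame: the origin (TCP) lies midway between the tips of the shut fingers; the grasp point (between the pads) lies robot.pinch_z behind it (robot.pinch_z is the distance from the TCP to the grasp point, in m); z points along the fingers, y is the direction in which the jaws open and shut (so a half turn about z gives the same grasp; the last joint's range is limited). The gripper opens to 85 mm and grips with 20 to 120 N. Pads are 22 mm wide; open, the fingers measure 114 mm over their backs; the gripper's body (76 mm by 85 mm) begins 54 mm behind the grasp point. The pads swing forward as they close: fully open they stand 13 mm farther back than shut.
Start: joints at [1.21, 0.417, -0.01, 1.614, 0.005, 1.111, -0.053], TCP at [0.196, -0.593, 0.231] pointing down, gripper open.
Joint ranges: [-2.81, 2.81], [-0.39, 2.02], [-1.27, 1.25], [0.06, 2.57], [-1.19, 4.33], [0.19, 2], [-2.82, 2.82]. Speed limits (rad/s): [1.89, 1.89, 2.39, 2.39, 3.01, 3.01, 3.01].

## Interface

Orientations are given as [roll, pitch, yaw] about the fixed x, y, z axes, in that order (R = Rz(yaw) Ry(pitch) Rx(roll)).
In Python, from plant import robot gives the robot as it stands. The module is installed in compiled form; this text tells all that it offers.
- The arm moves only by the shell command python3 -m creep 'ROWS' [OPENING] [FORCE]. ROWS is JSON, a list of rows, each a list of 4 numbers: the shift along the tool's x, y, z in cm, then the turn about the tool's z in rad. A call has 1 to 10 rows; each row is the pose to reach, as a shift and turn from the pose measured when the call began, along the tool's axes at that moment; what a row does not reach only later rows make up. A row lasts 1/8 s, in which the tool goes at most 62.5 mm and 10.7 degrees, less where a joint would pass 70% of its speed; a pose out of reach is approached as far as the arm can. A call with a gripper value outside its range is refused whole. OPENING is the closure, from 0 (fully open) to 1 (shut), set as the call begins (- or left out, the last holds). The fingers move at their own pace and stop on an object; FORCE is the grip in N (left out, the last holds). Time passes only in rows, so rows that repeat a pose let the fingers close. It gives the time, the measured TCP pose, the force and the opening at its end, in the units of the state.
- robot.read_state(): the state, without advancing time (a new reading comes with each control period).
- robot.capture(name): name is "scene" or "side" or "wrist"; returns the picture (400x640x3 uint8, red, green, blue); there is no depth.
- robot.camera_model(name): a dict with "fx", "fy", "cx", "cy" (pixels), "k1" (the pictures are not rectified: a ray, as slopes to the right and down, at radius r is drawn at 1 + k1 r^2 times it, then the intrinsics apply), "xyz" and "rotation" of the camera in the world. Camera axes: x right, y up, looking along -z (the intrinsics and any distortion apply to the point x, -y, -z); pixel columns grow to the right and rows downward; lengths in m; the calibration is good to about 2 mm. A picture is of the moment at which its call begins: read the wrist's pose just before it. camera_model takes no time and is no camera call; for the wrist camera it gives the pose at the moment of the call.
- robot.close_job(): hands the job in, once; it reports no verdict.
The state is a dict: "t": time; "qpos": joint angles; "joint_vel": joint speeds; "tau": joint torques, N m; "position": TCP position; "tool_rot": TCP orientation; "ft_force": force on the tool from outside, world axes, zero at the start; "moment": the same for the moment, N m; "opening": opening from 0.0 (shut) to 1.0 (fully open).
Only numpy, scipy, OpenCV 4.12 (cv2) and the standard library are available. Lean on these libraries where they do the work, as an engineer would, in place of code of your own. Each camera call takes 0.05 s, during which the arm holds its last target. There are 200 camera calls.

## Task

Bring the one tall bottle under the probe by turning the sample carousel one hole: with a fingertip push the black dished plunger knob down and, keeping it down, push it round along its slot to the next hole on the side that brings the tall bottle to the probe, then let the plunger spring back up so that the carousel is locked. Work only on the plunger knob: do not touch or lift any bottle, and leave everything else on the bench where it is.

Things in the scene. Friction and masses are not known exactly. Their poses are not given: they have to be found in the camera images.
- carousel_base: Fixed base of the sample carousel, a white disc 330 mm in diameter. Origin: on the bench (z = 0) on the vertical axis about which the carousel turns; +x points from the axis to the probe, -x to the plunger's starting hole, z up. A steel arc-shaped index plate (radii 107 to 153 mm, top 85 mm above the bench) covers 88 deg to either side of -x, with a dark slot at radius 130 mm.
- probe (a point): Lower end of the fixed probe, a dark cylinder 18 mm in diameter, 184 mm above the bench, 80 mm from the axis. Its slim arm stands on a post on the far side from the plunger, 142 mm from the axis, top 228 mm above the bench.
- hole_start (a point): Hole in the index plate where the plunger stands at the start: middle one of 5 round holes 36 deg (0.628 rad) apart in the slot, 130 mm from the axis; point on the plate's top.
- hole_acw (a point): Next hole anticlockwise (seen from above) from the starting hole; point on the plate's top, 130 mm from the axis. Reached at joint carousel = +0.628.
- hole_cw (a point): Next hole clockwise from the starting hole; point on the plate's top, 130 mm from the axis. Reached at joint carousel = -0.628.
- carousel (a joint): Angle of the aluminium table (rad), positive anticlockwise from above, 0 (within 0.01) at the start. It carries the plunger and, opposite, five bottle pockets 80 mm from the axis, at -72, -36, 0, 36, 72 deg from the base's +x at angle 0. The next holes are at +-0.628, with 0.015 rad of play when locked; stops at +-1.3. Turns easily (0.5 N at the knob) when unlocked, not at all when locked.
- plunger (a joint): How far the plunger is pressed down (m): 0 = fully up, 0.018 = bottom stop. Spring: 4 N to start, 8.5 N at the bottom. Up in a hole it locks the carousel. Pressed more than 0.0145 it is free to run along the slot; let go between holes it stays caught under the plate; let go within about 5 mm of a hole's centre it centres itself and springs up.
- plunger_dish (a point): Centre of the dish floor on top of the plunger knob, where a fingertip presses; moves with the knob. The knob is a round black dish, 60 mm in outer and 52 mm in inner diameter, rim 10 mm above the floor, 130 mm from the axis. Floor 112 mm above the bench when up, 94 mm when fully pressed. Pressed and pushed sideways, it follows by friction and by its rim.
- station (a point): Point of the carousel table straight below the probe (fixed, 46 mm above the bench, 80 mm from the axis), where the middle of the tall bottle's underside must come.
- tall_bottle: The tall bottle: loose, amber glass with a black cap, 34 mm in diameter, 120 mm tall (the others are 58 mm). Origin: centre of its underside. It stands in a pocket (a grey ring 14 mm high, 39 mm inside) one place (36 deg) to either side of the probe; the side varies.
- short_bottle: Short bottle in the pocket on the other side of the probe: loose, amber glass with a black cap, 34 mm in diameter, 58 mm tall; origin: centre of its underside
- station_bottle: Short bottle in the pocket under the probe at the start: loose, amber glass with a black cap, 34 mm in diameter, 58 mm tall; origin: centre of its underside
- end_bottle: Short bottle in the last pocket, at +72 deg: loose, amber glass with a black cap, 34 mm in diameter, 58 mm tall; origin: centre of its underside
- beaker: Bystander: glass beaker, 60 mm in diameter, 75 mm tall, beside the carousel; origin: centre of its underside
- jar: Bystander: clear glass jar with black lid, 64 mm in diameter, 85 mm tall, beside the carousel; origin: centre of its underside
- spatula: Bystander: steel spatula, 170 mm long, lying near the carousel; origin: its underside at mid-length
- weight: Bystander: brass calibration weight, 34 mm in diameter, 48 mm tall; origin: centre of its underside
- dish: Bystander: shallow glass dish, 90 mm in diameter, 16 mm tall; origin: centre of its underside

How it is judged:
On the way, in this order (a step that is already met when the one before it is completed fails the run):
1. the plunger is pressed in while the carousel is still at its starting hole (value of joint plunger above 0.012 m and value of joint carousel between -0.1 and 0.1 rad), for 0.05 s.
2. the carousel is locked one hole on, with the tall bottle under the probe ((value of joint carousel between 0.5933 and 0.6633 rad or value of joint carousel between -0.6633 and -0.5933 rad) and value of joint plunger below 0.003 m and horizontal distance between tall_bottle and station below 0.01 m), for 0.2 s.
At the end, for the whole second after the job is handed in: The carousel stands within 0.035 rad of the neighbouring hole, the plunger is up within 3 mm, the tall bottle's middle is within 10 mm of the point under the probe, and all four bottles are upright within 0.2 rad, the tall one at rest (all of step 2 and angular speed of tall_bottle below 0.3 rad/s and angle between each of tall_bottle, short_bottle, station_bottle, end_bottle's own z axis and vertical below 0.2 rad); the robot touches nothing.
It fails at once if a bottle is touched by the robot (contact force between any of the fingers, the arm and tall_bottle above 0.5 N or contact force between any of the fingers, the arm and short_bottle above 0.5 N or contact force between any of the fingers, the arm and station_bottle above 0.5 N or contact force between any of the fingers, the arm and end_bottle above 0.5 N).
It fails at once if a bottle is lifted out of its pocket (z of any of tall_bottle, short_bottle, station_bottle, end_bottle in the frame of carousel_base above 0.056 m).
It fails at once if something else on the bench is moved by more than 20 mm (distance of any of beaker, jar, spatula, weight, dish from where it was at the start of the episode above 0.02 m).
It also fails if it takes over 40 s, if anything falls off the work surface, if the arm or the gripper's body presses on something with over 40 N, if the wrist force passes 120 N, or if a joint passes its speed limit or range.

## Working session

There is one attempt and no reset: what is moved stays moved. The work goes in short steps, Python scripts to look and compute and a shell command to move; the robot and the scene stay as the last step left them, time stands still between calls to the robot, and variables do not carry over. Pictures are saved under pics/ and viewed, about 8 in all and at most 12, crops included, and the job is handed in when it is done.

```bash
mkdir -p pics; python3 - <<'E'
from plant import robot
import cv2,numpy as np
s=robot.read_state();print(s['t'],s['position'],s['tool_rot'],s['ft_force'],s['opening'],robot.pinch_z)
for n in("scene","side"):
    m=robot.camera_model(n);print(n,m)
    cv2.imwrite(f"pics/{n}0.png",robot.capture(n)[:,:,::-1])
E
```

```text
0.0 [ 0.19634488 -0.59298514  0.23065344] [-3.14036305e+00  8.43397357e-05  3.19756605e-01] [0.44388839 0.044268   0.34863239] 0.9997250760560559 0.0187
scene {'fx': 479.82364282369116, 'fy': 479.82364282369116, 'cx': 325.1253056003328, 'cy': 192.6012167811643, 'k1': 0.02848820739941003, 'xyz': array([1.55079258, 0.32613626, 1.17402105]), 'rotation': array([ 7.93974338e-01, -7.34987848e-04,  1.83609388e+00])}
side {'fx': 380.3452087743722, 'fy': 380.3452087743722, 'cx': 319.7237871038698, 'cy': 195.1559282536018, 'k1': -0.050675369552035825, 'xyz': array([0.03260775, 0.65614774, 0.65642909]), 'rotation': array([ 9.73302188e-01, -7.98391439e-04, -2.46924390e+00])}
```

View pics/scene0.png

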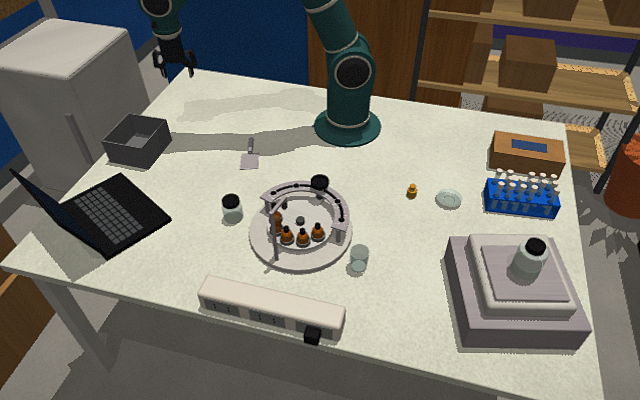

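View pics/side0.png

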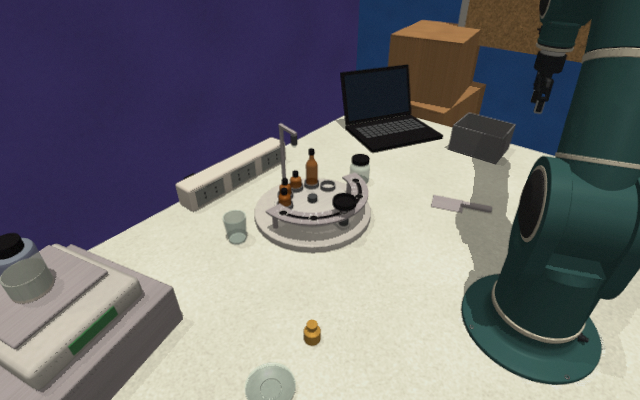

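The tall bottle (scene ~278,215) lies clockwise of the probe. The short bottles are at 287, 303 and 318 px, and the knob is at scene (320,182), side (344,202). I'll now measure these properly.

```bash
cat > h.py <<'E'
import numpy as np,cv2
from scipy.spatial.transform import Rotation as R
from plant import robot
def rays(m,uv):
    uv=np.atleast_2d(np.array(uv,float))
    K=np.array([[m['fx'],0,m['cx']],[0,m['fy'],m['cy']],[0,0,1]])
    p=cv2.undistortPoints(uv[:,None],K,np.array([m['k1'],0,0,0,0]))[:,0]
    return (R.from_euler('xyz',m['rotation']).as_matrix()@np.c_[p[:,0],-p[:,1],-np.ones(len(p))].T).T
def plane(m,uv,z):
    d=rays(m,uv);return m['xyz']+d*((z-m['xyz'][2])/d[:,2])[:,None]
def proj(m,P):
    c=(np.atleast_2d(P)-m['xyz'])@R.from_euler('xyz',m['rotation']).as_matrix()
    a=np.c_[c[:,0]/-c[:,2],-c[:,1]/-c[:,2]];a=a*(1+m['k1']*(a**2).sum(1))[:,None]
    return a*[m['fx'],m['fy']]+[m['cx'],m['cy']]
E
python3 - <<'E'
from h import *
for n,g,r in(("scene",(320,182),14),("side",(344,202),16)):
    m=robot.camera_model(n);im=cv2.imread(f"pics/{n}0.png").max(2)
    k=(im<45).astype(np.uint8);N,l,st,c=cv2.connectedComponentsWithStats(k)
    i=l[g[1],g[0]];print(n,i,st[i],c[i],plane(m,c[i],.119))
    b=st[i];
    print(' bottom/top/left/right at rim z', [plane(m,p,.122)[0,:2].round(4) for p in((b[0],c[i][1]-1),(b[0]+b[2]-1,c[i][1]-1))])
# crops
a=cv2.resize(cv2.imread("pics/scene0.png")[155:285,235:365],(520,520),interpolation=cv2.INTER_CUBIC)
cv2.imwrite("pics/c1.png",a)
a=cv2.resize(cv2.imread("pics/side0.png")[115:255,245:385],(560,560),interpolation=cv2.INTER_CUBIC)
cv2.imwrite("pics/c2.png",a)
E
```

```text
scene 121 [300 175  40  28 285] [320.4245614  184.54736842] [[0.4834298  0.02139144 0.119     ]]
 bottom/top/left/right at rim z [array([ 0.4991, -0.0418]), array([0.4664, 0.0782])]
side 69 [310 193  53  27 424] [342.39386792 203.36320755] [[0.4589013  0.03133389 0.119     ]]
 bottom/top/left/right at rim z [array([0.5205, 0.0805]), array([0.4217, 0.0017])]
```

View pics/c1.png

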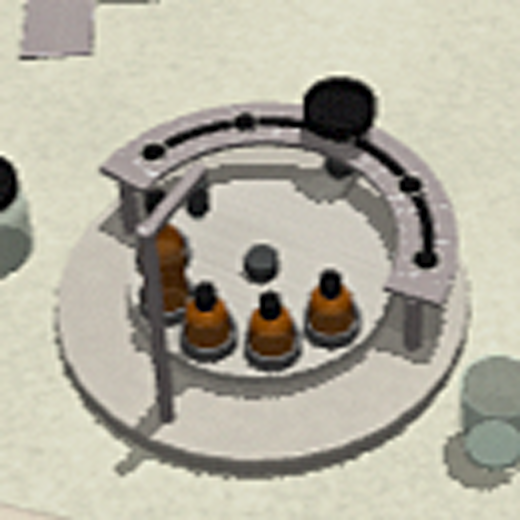

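View pics/c2.png

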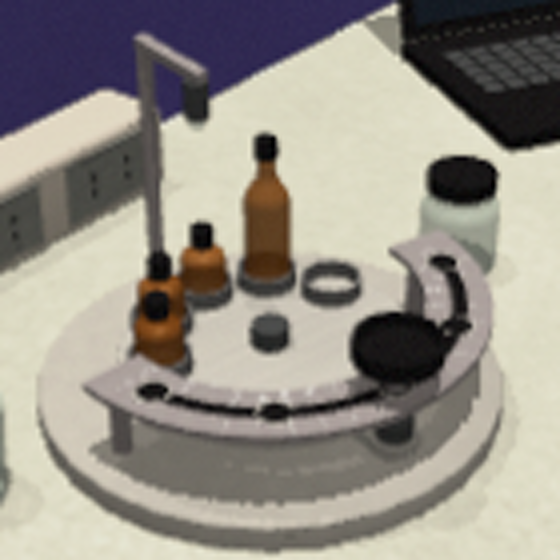

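The crops show the hole and knob positions clearly. The tall bottle is next to the empty pocket ring, on the clockwise side of the probe. I'll fit the axis and heading from the holes, hub and knob in both views.

```bash
cat >fit.py <<'E'
from h import *
from scipy.optimize import least_squares
S,D=robot.camera_model("scene"),robot.camera_model("side")
cs=lambda u,v:((u-1.5)/4+235,(v-1.5)/4+155); cd=lambda u,v:((u-1.5)/4+245,(v-1.5)/4+115)
# hole angle k*36deg anticlockwise from -x base
obs=[(S,cs(152,152),.130,.085,180+72),(S,cs(245,121),.130,.085,180+36),(S,cs(410,185),.130,.085,180-36),(S,cs(426,259),.130,.085,180-72),
(D,cd(443,262),.130,.085,180+72),(D,cd(457,326),.130,.085,180+36),(D,cd(275,411),.130,.085,180-36),(D,cd(152,391),.130,.085,180-72),
(S,cs(340,107),.130,.119,180),(D,cd(399,346),.130,.119,180)]
def pt(p,r,z,a):
    a=np.radians(a)+p[2];return np.array([p[0]+r*np.cos(a),p[1]+r*np.sin(a),z])
f=lambda p:np.concatenate([proj(o[0],pt(p,*o[2:]))[0]-o[1] for o in obs])
s=least_squares(f,[.6,-.05,-.3],loss='soft_l1');p=s.x
print(p,f(p).reshape(-1,2).round(1).tolist())
for n,r,z,a in(("knob",.13,.112,180),("acw",.13,.085,216),("cw",.13,.085,144),("probe",.08,.184,0),("tall if -36",.08,.166,-36),("tall if +36",.08,.166,36)):
    q=pt(p,r,z,a);print(n,q.round(4),proj(S,q)[0].round(0),proj(D,q)[0].round(0))
E
python3 fit.py
python3 -m creep '[[0,0,0,0]]' 1
```

```text
[ 0.59213647 -0.01450142 -0.22981669] [[0.6, -0.2], [0.2, 0.2], [0.3, -0.1], [0.2, -0.0], [0.0, -0.5], [0.1, -0.6], [0.1, -0.2], [0.2, -0.5], [0.4, -0.9], [-0.3, -1.7]]
knob [0.4656 0.0151 0.112 ] [320. 182.] [344. 202.]
acw [ 0.4723 -0.0649  0.085 ] [296. 185.] [359. 196.]
cw [0.5071 0.0839 0.085 ] [337. 201.] [314. 217.]
probe [ 0.67   -0.0327  0.184 ] [284. 208.] [294. 145.]
tall if -36 [ 0.6444 -0.075   0.166 ] [274. 204.] [311. 148.]
tall if +36 [0.6659 0.0165 0.166 ] [302. 215.] [283. 158.]
t: 0.22
position: [0.1963, -0.5929, 0.2304]
tool_rot: [-3.14, 0.0, 0.32]
ft_force: [0.4, 0.1, -0.1]
opening: 0.816
```

The fit is subpixel, and the tall bottle is confirmed at -36° (predicted side pixel 311,148 matches the cap). So the move is anticlockwise, with the knob going from (0.466, 0.015) to (0.472, -0.065). I'll travel above the bench with the fingers shut.

```bash
python3 -m creep '[[4,-4.4,0,0],[8,-8.8,0,0],[12,-13.2,0,0],[16,-17.6,0,0],[20,-22,0,0],[24,-26.4,0,0],[28,-30.8,0,0],[32,-35.2,0,0],[36,-39.6,0,0],[36,-39.6,0,0]]' 1 60
python3 -m creep '[[4,-4.4,0,0],[8.7,-9.6,2,0],[8.7,-9.6,4,0],[8.7,-9.6,6,0],[8.7,-9.6,6,0],[8.7,-9.6,6,0]]'
python3 - <<'E'
from h import *
s=robot.read_state();print(s['t'],s['position'],s['tool_rot'],s['ft_force'],s['opening'],s['qpos'])
m=robot.camera_model("wrist");im=robot.capture("wrist")
print(proj(m,[[.4656,.0151,.112],[.4656,.0151,.122],list(s['position'])]),m['xyz'])
sd=robot.capture("side")
a=cv2.resize(sd[90:250,240:440],(480,384));cv2.imwrite("pics/w1.png",np.vstack([cv2.resize(im,(480,300)),a[84:]])[:,:,::-1])
E
```

```text
t: 1.48
position: [0.4147, -0.1002, 0.2312]
tool_rot: [-3.14, -0.001, 0.326]
ft_force: [0.8, -0.9, 0.8]
opening: 0.003
t: 2.22
position: [0.4667, 0.0182, 0.1722]
tool_rot: [-3.14, -0.001, 0.325]
ft_force: [0.4, 0.2, 0.5]
opening: 0.0
2.225 [0.46670511 0.01821564 0.17218602] [-3.14001471e+00 -1.20230733e-03  3.25099926e-01] [0.39018818 0.20757049 0.47203936] 0.0004655127953527124 [ 0.36213045  0.24538421 -0.52562338  2.03938893  0.15474554  0.8938352
 -1.49338671]
[[327.49328168 226.27010299]
 [327.662065   232.29313327]
 [323.64997851 269.53945441]] [0.54613434 0.04498452 0.31382245]
```

View pics/w1.png

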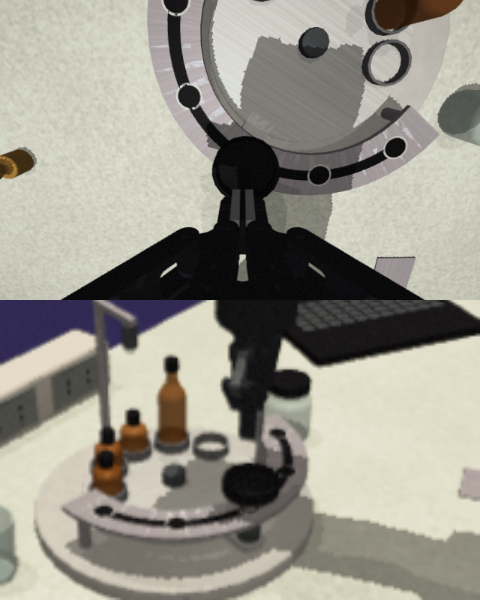

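The wrist view agrees: knob at (328,227), predicted (327.5,226–232). Now I'll press.

```bash
python3 -m creep '[[-0.2,0.25,2,0],[-0.2,0.25,4,0],[-0.2,0.25,5.5,0],[-0.2,0.25,6.2,0],[-0.2,0.25,6.8,0],[-0.2,0.25,7.3,0],[-0.2,0.25,7.7,0],[-0.2,0.25,7.9,0],[-0.2,0.25,7.9,0]]'
```

```text
t: 3.45
position: [0.4659, 0.0157, 0.094]
tool_rot: [-3.141, -0.002, 0.325]
ft_force: [-7.9, 1.5, 14.7]
opening: -0.0
```

```bash
cat >>fit.py <<'E'
print()
st=robot.read_state();pos=st['position'];M=R.from_euler('xyz',st['tool_rot']).as_matrix()
for a in(180,186,192,198,204,210,216,219,222):
    q=pt(p,.13,pos[2],a);print(a,q.round(4),((q-pos)@M*100).round(2))
E
python3 fit.py | sed -n '/^$/,$p'
```

```text
180 [0.4656 0.0151 0.094 ] [-0.05  0.05 -0.  ]
186 [0.4632 0.0017 0.094 ] [-0.71  1.24 -0.  ]
192 [ 0.4622 -0.0119  0.094 ] [-1.24  2.49 -0.  ]
198 [ 0.4626 -0.0255  0.094 ] [-1.63  3.8  -0.01]
204 [ 0.4645 -0.0389  0.094 ] [-1.89  5.13 -0.01]
210 [ 0.4677 -0.0521  0.094 ] [-2.    6.49 -0.01]
216 [ 0.4723 -0.0649  0.094 ] [-1.97  7.85 -0.01]
219 [ 0.4751 -0.0711  0.094 ] [-1.9   8.53 -0.01]
222 [ 0.4783 -0.0772  0.094 ] [-1.8   9.2  -0.01]
```

```bash
python3 -m creep '[[-0.35,0.6,0,0],[-0.7,1.25,0,0],[-1.0,1.85,0,0],[-1.25,2.5,0,0],[-1.45,3.15,0,0],[-1.65,3.8,0,0],[-1.8,4.45,0,0],[-1.9,5.15,0,0],[-2.0,6.5,0,0],[-2.0,6.5,0,0]]'
cat > look.py <<'E'
import sys
from h import *
s=robot.read_state();m=robot.camera_model("wrist")
im=robot.capture("wrist");sd=robot.capture("side")
print(s['t'],s['position'],s['ft_force'])
p=[.59214,-.0145,-.22982]
for a in(204,210,216):
    t=np.radians(a)+p[2];print(a,[proj(m,[p[0]+.13*np.cos(t),p[1]+.13*np.sin(t),z])[0].round(1) for z in(.085,.104,.122)])
cv2.imwrite(sys.argv[1],np.vstack([cv2.resize(im,(480,300)),cv2.resize(sd[90:250,240:440],(480,384))[84:]])[:,:,::-1])
E
python3 look.py pics/l1.png
```

```text
t: 4.7
position: [0.469, -0.0532, 0.0947]
tool_rot: [3.141, -0.004, 0.324]
ft_force: [-0.9, 0.2, 7.9]
opening: 0.0
4.7 [ 0.46902047 -0.05318785  0.09467055] [-0.92458153  0.22901467  7.88963976]
204 [array([295.4, 259.7]), array([292.1, 279.3]), array([288.3, 302.5])]
210 [array([321. , 261.6]), array([320.7, 281.3]), array([320.4, 304.7])]
216 [array([346.6, 261.1]), array([349.3, 280.8]), array([352.6, 304.1])]
```

View pics/l1.png

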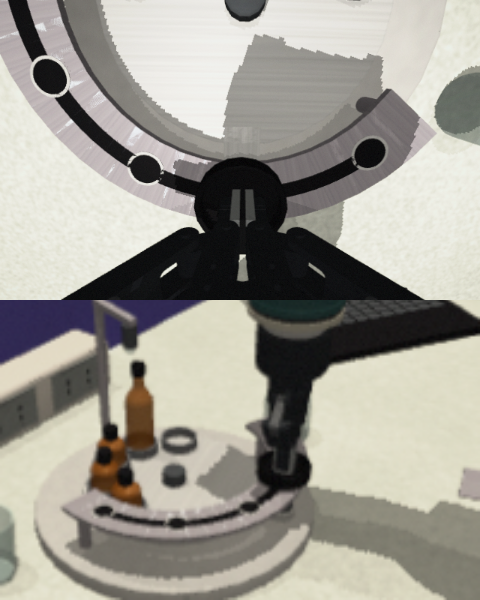

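The knob is at about 210° (rim centre ~321 px, as predicted), so it follows without slipping. I'll go on to the hole centre.

```bash
python3 -m creep '[[-0.05,0.6,0.05,0],[-0.05,1.2,0.05,0],[-0.05,1.2,0.05,0],[-0.05,1.2,0.05,0]]'
python3 look.py pics/l2.png
```

```text
t: 5.3
position: [0.4733, -0.0643, 0.095]
tool_rot: [3.14, -0.006, 0.325]
ft_force: [0.8, 0.0, 8.5]
opening: -0.0
5.3 [ 0.47330151 -0.06430182  0.09496647] [0.81919659 0.01809923 8.5239212 ]
204 [array([273.1, 260.3]), array([267.3, 279.8]), array([260.4, 302.9])]
210 [array([298.6, 262.2]), array([295.8, 281.9]), array([292.4, 305.2])]
216 [array([324.1, 261.7]), array([324.3, 281.3]), array([324.5, 304.6])]
```

View pics/l2.png

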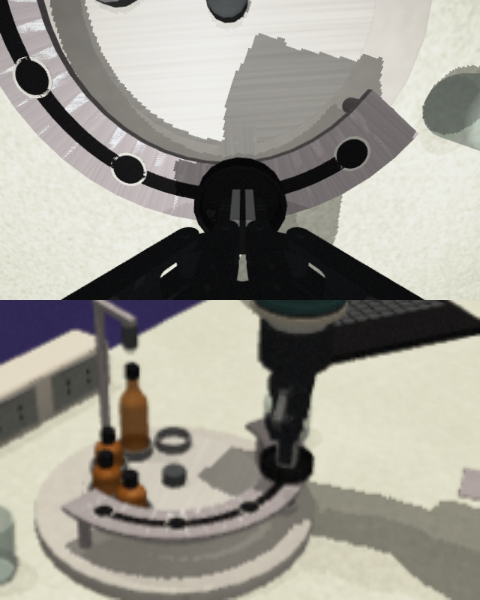

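The knob rim is about 1.6 mm short of the hole, inside the 5 mm capture. I'll nudge 1.5 mm, then lift straight up.

```bash
python3 -m creep '[[-0.05,0.15,0,0],[-0.05,0.15,0,0],[-0.05,0.15,-0.5,0],[-0.05,0.15,-1,0],[-0.05,0.15,-1.5,0],[-0.05,0.15,-2,0],[-0.05,0.15,-4,0],[-0.05,0.15,-7,0],[-0.05,0.15,-10,0],[-0.05,0.15,-10,0]]'
python3 look.py pics/l3.png
```

```text
t: 6.65
position: [0.4735, -0.0661, 0.1968]
tool_rot: [3.138, -0.009, 0.325]
ft_force: [-0.6, -0.6, -0.4]
opening: -0.004
6.65 [ 0.47350691 -0.06610473  0.19678279] [-0.56574953 -0.56479093 -0.36156814]
204 [array([288.6, 200.5]), array([286.2, 208.1]), array([283.6, 216.3])]
210 [array([305. , 201.8]), array([303.7, 209.4]), array([302.4, 217.8])]
216 [array([321.3, 201.4]), array([321.2, 209.1]), array([321.2, 217.4])]
```

View pics/l3.png

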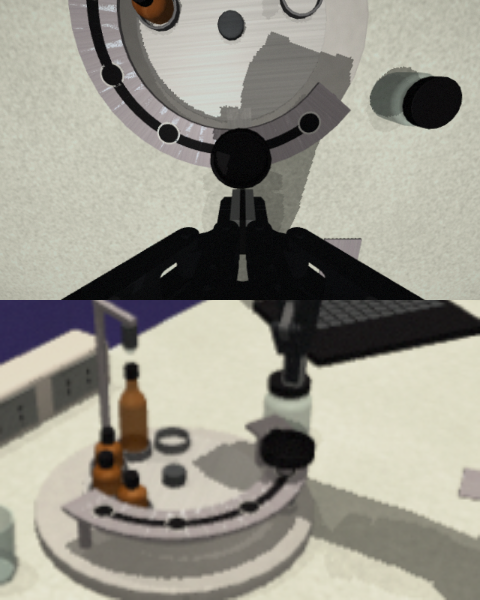

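The knob sits over the hole. I'll check its height and the tall bottle numerically against the initial view, from an unobstructed retreat.

```bash
python3 -m creep '[[0,0,-3,0],[-2,3,-5,0],[-4,7,-6,0],[-6,11,-6,0],[-8,15,-6,0],[-8,15,-6,0]]'
python3 - <<'E'
from h import *
p=[.59214,-.0145,-.22982];o=[]
for n in("scene","side"):
    m=robot.camera_model(n);i0=cv2.imread(f"pics/{n}0.png");i1=robot.capture(n)[:,:,::-1].copy();cv2.imwrite(f"pics/{n}9.png",i1)
    for lab,im,a in(("start",i0,180),("end",i1,216)):
        best=[]
        for dz in(0,.0145,.018):
          for da in(-2,-1,0,1,2):
            t=np.radians(a+da)+p[2];c=np.array([p[0]+.13*np.cos(t),p[1]+.13*np.sin(t)])
            th=np.linspace(0,6.28,60);P=[[c[0]+.03*np.cos(x),c[1]+.03*np.sin(x),z-dz] for z in(.122,.112) for x in th]
            h=cv2.convexHull(proj(m,P).astype(np.float32));mk=np.zeros((1600,2560),np.uint8)
            cv2.fillPoly(mk,[np.round((h+.5)*4).astype(int)],255);mk=cv2.resize(mk,(640,400),interpolation=cv2.INTER_AREA)/255
            x,y,w,hh=cv2.boundingRect(h.astype(int));sl=np.s_[y-8:y+hh+8,x-8:x+w+8]
            d=(im.max(2)<45)[sl].astype(float);best.append((round(float((d*mk[sl]).sum()/np.maximum(d,mk[sl]).sum()),3),dz,da))
        print(n,lab,sorted(best,reverse=True)[:5])
    z=.166;q=[p[0]+.08*np.cos(p[2]),p[1]+.08*np.sin(p[2])]
    print(n,"station base/cap",proj(m,[q+[.046],q+[.166]]).round(1).tolist())
m=np.hstack([cv2.resize(cv2.imread("pics/scene9.png")[155:285,235:365],(400,400)),cv2.resize(cv2.imread("pics/side9.png")[115:255,245:385],(400,400))])
cv2.imwrite("pics/f.png",m)
s=robot.read_state();print(s['t'],s['position'],s['ft_force'])
E
```

```text
t: 7.5
position: [0.4427, -0.2367, 0.2531]
tool_rot: [3.141, -0.004, 0.32]
ft_force: [-0.3, 1.2, -0.5]
opening: 0.001
scene start [(0.685, 0, 0), (0.677, 0, 1), (0.666, 0, -1), (0.659, 0, 2), (0.612, 0, -2)]
scene end [(0.667, 0, 2), (0.664, 0, 1), (0.655, 0, 0), (0.62, 0, -1), (0.576, 0, -2)]
scene station base/cap [[287.0, 239.4], [284.7, 212.4]]
side start [(0.696, 0, -1), (0.691, 0, 0), (0.687, 0, -2), (0.667, 0, 1), (0.637, 0, 2)]
side end [(0.854, 0, -2), (0.818, 0, -1), (0.771, 0, 0), (0.725, 0, 1), (0.675, 0, 2)]
side station base/cap [[295.8, 187.7], [294.4, 151.3]]
7.6 [ 0.44375914 -0.23343067  0.25347637] [ 0.09020249  1.24373002 -0.10875701]
```

View pics/f.png

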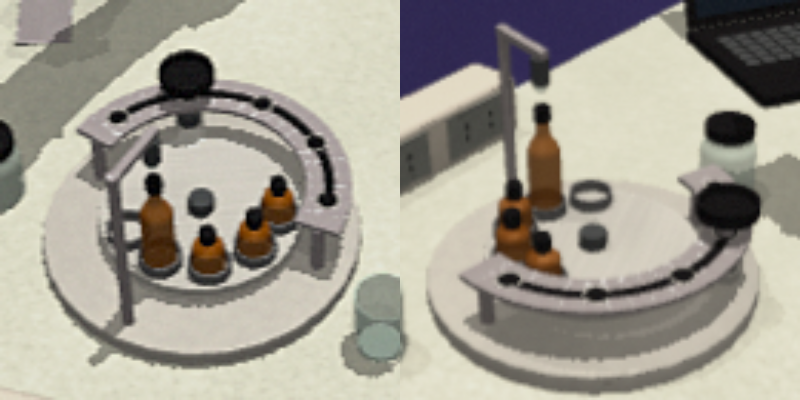

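In both views the knob fits best at full height and the tall bottle's cap lies on the station's predicted pixels: scene (285,215) against (285,212), side (295,154) against (294,151). I'm handing in.

```bash
python3 -m creep '[[0,0,0,0],[0,0,0,0],[0,0,0,0]]'; python3 -c "from plant import robot; print(robot.close_job())"
```

```text
t: 7.98
position: [0.4439, -0.233, 0.2535]
tool_rot: [3.142, -0.005, 0.325]
ft_force: [0.7, 0.1, -0.2]
opening: 0.001
the job is handed in; nothing more can be done
None
```

I turned the carousel one hole anticlockwise and handed the job in at about 8 s. With the fingers shut, I pressed the knob to its stop, pushed it round the slot, let it spring up, and moved the arm clear.

**Checks after lifting**
- **Tall bottle:** in both the scene and side pictures its cap lies within about 3 px of where it should be under the probe. The bottles all look upright.
- **Plunger:** in both views the knob fits best at full height, clearly better than at either pressed height I tried, so I take it as locked.
- **Robot:** it stands clear of the carousel, with about zero force at the wrist.

**Less certain**
- **Plunger height from the wrist camera:** its single view could not tell up from pressed.
- **Final angle:** the scene view put the knob 2° past the nominal hole angle and the side view 2° short. I read this as image noise around the hole centre.
- **Sideways force while pressing:** about 8 N showed at the start hole and was gone once the knob was in the slot.

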